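# Pack two vials down a transport tube with the packing rod

## Task

Load the transport tube: take the red-capped vial from the orange rack and set it cap up in the tube's mouth on top of the blue-capped vial that already sits there, then take the packing rod with the orange handle and push both vials down until they bottom out firmly on the buffer - the drag on the way is slight, at the bottom lean on the rod with about 10 to 12 N for half a second, and never press with more than 24 N or the vials crack. Then stand the rod back in its grey stand and let go, leaving the other vials and the other things alone.

Things in the scene. Friction and masses are not known exactly. Their poses are not given: they have to be found in the camera images.
- tube_mouth (a point): Centre of the rim of the transport tube's blue funnel mouth, 150 mm above the bench, z straight up along the tube. The funnel narrows from 26 mm at the rim to the 14 mm bore within 8 mm of depth; outside it measures 29 mm. The stack is packed when its top is somewhere from 20 to 45 mm below this point, depending on how high the buffer is set: feel for it.
- tube_stand: Clear upright tube in a fixed 80x80x12 mm white foot; origin under its centre. Three sprung rubber fingers in the bore, 50 to 80 mm below the mouth, let a vial slide past against 2 to 7 N of drag. At the bottom is a springy rubber buffer (about 3.5 N/mm once reached), set to a different height each time, which is not reported.
- vial_red: The vial to load: white screw-cap vial with red cap, 12 mm diameter, 45 mm tall, 15 g, its cap the top 11 mm. Origin at the centre of its underside, z up through the cap. It stands in one of three cells (middle or end of the rack's middle row) of the vial rack; 13 mm of it stick out above the rack.
- vial_blue: The first vial, alike but with blue cap: already in the tube, upright, resting on the rubber fingers, its cap top about 20 mm below the mouth. Set on top of it, the red vial sticks out about 25 mm above the mouth. Origin at the centre of its underside, z up.
- vial_yellow: Bystander vial with yellow cap, same size, in the rack. Leave it there.
- vial_purple: Bystander vial with purple cap, same size, in the rack. Leave it there.
- vial_rack: Orange vial rack 62 (x) x 98 (y) x 32 (z) mm, fixed on the bench; origin at the centre of its underside, floor 3 mm thick, square 16 mm cells. The three vials stand in its middle row along y at y = -38, 0 and +38 mm in any order; nothing stands beside them in x.
- rod: Packing rod, standing upright in its stand: aluminium shaft 10 mm diameter and 64 mm long, above it a flange 26 mm diameter and 4 mm thick, above that the orange handle, 18 mm diameter, from 68 to 114 mm over the tip. 45 to 85 g. Origin at the centre of its lower end (the tip), z up along the rod. Grip it by the handle.
- rod_stand: Grey block 66x66x50 mm, fixed, with an upright round hole, 14 mm diameter, 42 mm deep, chamfered, in the middle of its top, where the rod stands with its tip on the hole's floor 8 mm above the bench. Origin at the centre of its underside.
- timer: Bystander: small white lab timer, 66x66x18 mm.
- marker_red: Bystander: red marker pen lying down, 127 mm long.
- tape_roll: Bystander: roll of tape, 68 mm diameter, 20 mm high.
Not all that is in view belongs to the job. Of the things that look like the rod_stand, the smaller one is meant. What is shaped like the vial_rack but yellow is not meant.

How it is judged:
By the outcome, as a careful person would: the job done as asked, in the order asked, and still so for the second after the job is handed in, with the robot touching nothing.
It also fails if it takes over 72 s, if anything falls off the work surface, if the arm or the gripper's body presses on something with over 40 N, if the wrist force passes 120 N, or if a joint passes its speed limit or range.

## Robot

A 7-joint arm with a two-finger parallel gripper is mounted at the origin on a cart in front of the work surface, level with it; the furniture and walls round the work are solid. World frame = base frame: x ahead of the robot, y to its left, z up, the work surface at z = 0. Lengths are in m, angles in rad, forces in N, time in s.
With the tool pointing down it reaches from about 0.4 to 0.875 m from the base axis. Payload 19.3 kg.
Tool frame: the origin (TCP) lies at the very end of the fingers, on their centre line; the grasp point (between the pads) lies bot.pinch_z behind it (bot.pinch_z is the distance from the TCP to the grasp point, in m); z points along the fingers, y is the line along which they close (so a half turn about z gives the same grasp; the last joint's range is limited). The gripper opens to 85 mm and grips with 20 to 120 N. Pads are 22 mm wide; open, the fingers measure 114 mm over their backs; the gripper's body (76 mm by 85 mm) begins 54 mm behind the grasp point. The pads swing forward as they close: fully open they stand 13 mm farther back than shut.
Start: joints at [-1.347, 0.521, -0.036, 1.599, 0.021, 1.021, -0.113], TCP at [0.181, 0.598, 0.231] pointing down, gripper open.
Joint ranges: [-2.91, 2.91], [-0.3, 2.13], [-1.5, 1.42], [0.17, 2.43], [-1.26, 4.41], [0.16, 1.93], [-2.52, 2.52]. Speed limits (rad/s): [1.89, 1.89, 2.39, 2.39, 3.01, 3.01, 3.01].

## Interface

Orientations are given as [roll, pitch, yaw] about the fixed x, y, z axes, in that order (R = Rz(yaw) Ry(pitch) Rx(roll)).
In Python, from workcell import bot, grab_frame, ticket gives the robot as it stands.
- The arm moves only by the tool arm_command, never from a script. Its argument "commands" is a list of rows, each a list of 3 entries, a list of its own where there are three numbers: the shift along the world's x, y, z in mm, then the turn about the world's z in rad, then the gripper command: -1 is fully open, 1 is shut, values between are in proportion. In form: [[[tx, ty, tz], roll, fingers], ...]. A call has 1 to 20 rows; each row shifts and turns the commanded pose from where the row before left it; what a row does not reach is not made up. A row lasts 1/10 s, in which the tool goes at most 50 mm and 8.59 degrees, less where a joint would pass 70% of its speed; a pose out of reach is approached as far as the arm can. A call with a gripper value outside its range is refused whole. The fingers move at their own pace and stop on an object; "newtons" is the grip in N (left out, the last holds). Time passes only in rows, so rows that do not move let the fingers close. It gives the time, the measured TCP pose, the force, the opening and the grip force at its end, in the units of the state.
- bot.observe(): the state, without advancing time (a new reading comes with each control period).
- grab_frame(name): name is "scene" or "top" or "wrist"; returns a dict with "image" (480x640x3 uint8, red, green, blue), "vertical_fov" (degrees; the focal length in pixels is half the picture's height over the tangent of half this angle, whatever the lens; pixels are square), "cx", "cy" (the principal point, pixels), "R" (3x3) and "t" (3): a world point X has camera coordinates R X + t. Camera axes: x right, y down, z forward; pixel columns grow to the right and rows downward; lengths in m; the calibration is good to about 2 mm. The wrist camera is an equidistant fisheye: a pixel r from the principal point sees the ray r / f radians off the axis. A picture is of the moment at which its call begins. There is no depth.
- ticket.job_done(): hands the job in; it is judged then, once.
The state is a dict: "clock": time; "qpos": joint angles; "qd": joint speeds; "joint_efforts": joint torques, N m; "position": TCP position; "tool_rot": TCP orientation; "force": force on the tool from outside, world axes, zero at the start; "moment": the same for the moment, N m; "grip_width": finger opening in m; "finger_force": force on a finger pad.
Only numpy, scipy, OpenCV 4.12 (cv2) and the standard library are available. Lean on these libraries where they do the work, as an engineer would, in place of code of your own. Each camera call takes 0.05 s, during which the arm holds its last target. There are 200 camera calls.

## Working session

There is one attempt and no reset: what is moved stays moved. The work goes in short steps, Python scripts to look and compute and a tool call to move; the robot and the scene stay as the last step left them, time stands still between calls to the robot, and variables do not carry over. Pictures are saved under pics/ and viewed, at most 10 in all, crops included, and the job is handed in when it is done.

Besides the shell and the picture viewer there is one more tool, called after "Call:" by a JSON object that holds its "method" and its "body". arm_command: Moves the arm, as the interface text tells. Its arguments: {"type":"object","properties":{"commands":{"type":"array"},"newtons":{"type":"number"}},"required":["commands"]}

```bash
mkdir -p pics
cat > h.py <<'E'
import numpy as np, cv2
from workcell import bot, grab_frame, ticket
def save(n,fn):
    f=grab_frame(n); cv2.imwrite(fn,f["image"][:,:,::-1]); 
    np.savez('cal_'+n+'.npz',**{k:np.array(f[k]) for k in("vertical_fov","cx","cy","R","t")}); return f
def w(n,u,v,z):
    f=np.load('cal_'+n+'.npz'); fl=240/np.tan(np.radians(f["vertical_fov"])/2)
    x,y=u-f["cx"],v-f["cy"]
    if n=="wrist":
        r=np.hypot(x,y); a=r/fl; d=np.array([np.sin(a)*x/max(r,1e-9),np.sin(a)*y/max(r,1e-9),np.cos(a)])
    else: d=np.array([x/fl,y/fl,1])
    R=f["R"]; c=-R.T@f["t"]; d=R.T@d
    return c+d*(z-c[2])/d[2]
E
python3 - <<'E'
from h import *
save("top","pics/top.png");save("scene","pics/scene.png")
s=bot.observe();print({k:np.round(v,3) for k,v in s.items()},bot.pinch_z)
for n in("top","scene"):
    f=np.load('cal_'+n+'.npz');print(n,f["vertical_fov"],-f["R"].T@f["t"],f["R"])
E
```

```text
{'clock': np.float64(0.1), 'qpos': array([-1.347,  0.522, -0.036,  1.6  ,  0.021,  1.021, -0.113]), 'qd': array([ 0.001,  0.   ,  0.001,  0.   , -0.001, -0.   , -0.001]), 'joint_efforts': array([ 5.0000e-03, -9.2848e+01,  1.9850e+00, -3.7053e+01,  1.8000e-02,
        5.0000e-03,  0.0000e+00]), 'position': array([0.181, 0.598, 0.231]), 'tool_rot': array([-3.141,  0.   ,  2.848]), 'force': array([-0.742, -0.342, -0.047]), 'moment': array([-0.036,  0.048, -0.041]), 'finger_force': np.float64(0.0), 'grip_width': np.float64(0.085)} 0.0187
top 52.34043631924518 [ 0.29482408 -0.05941202  1.12726984] [[-0.00402845 -0.99997213  0.00628575]
 [-0.98104833  0.00273435 -0.1937439 ]
 [ 0.19372131 -0.00694711 -0.981032  ]]
scene 44.36660227813537 [-0.32090864 -0.57840091  0.7956753 ] [[ 0.52956724 -0.84824728  0.00592405]
 [-0.49042564 -0.31185975 -0.81377281]
 [ 0.69212805  0.42804211 -0.58115292]]
```

View pics/top.png

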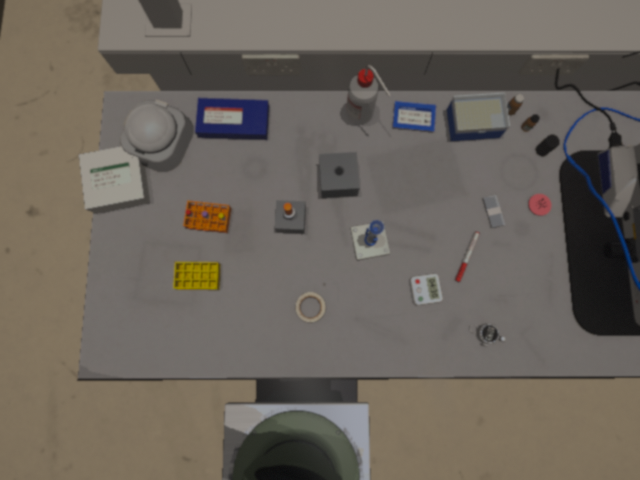

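View pics/scene.png

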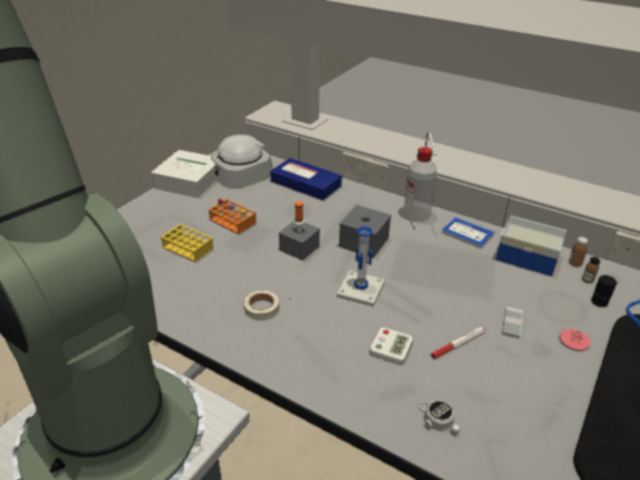

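The top view shows the orange rack (208,216), the small grey stand with the rod (290,214), and the tube (372,238). The large grey block and the yellow rack are decoys. I'll enlarge the work area.

Run:
```python
from h import *
i=cv2.imread('pics/top.png')
c=cv2.resize(i[185:275,170:400],None,fx=3.4,fy=3.4,interpolation=cv2.INTER_CUBIC)
i2=cv2.imread('pics/scene.png')
d=cv2.resize(i2[190:310,200:400],None,fx=3.4,fy=3.4,interpolation=cv2.INTER_CUBIC)[:,:680]
o=np.zeros((306+290,782,3),np.uint8);o[:306]=c[:306,:782]
d=cv2.resize(d,(483,290));o[306:,:483]=d
cv2.imwrite('pics/crop.png',o)
```

```text
(no output)
```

View pics/crop.png

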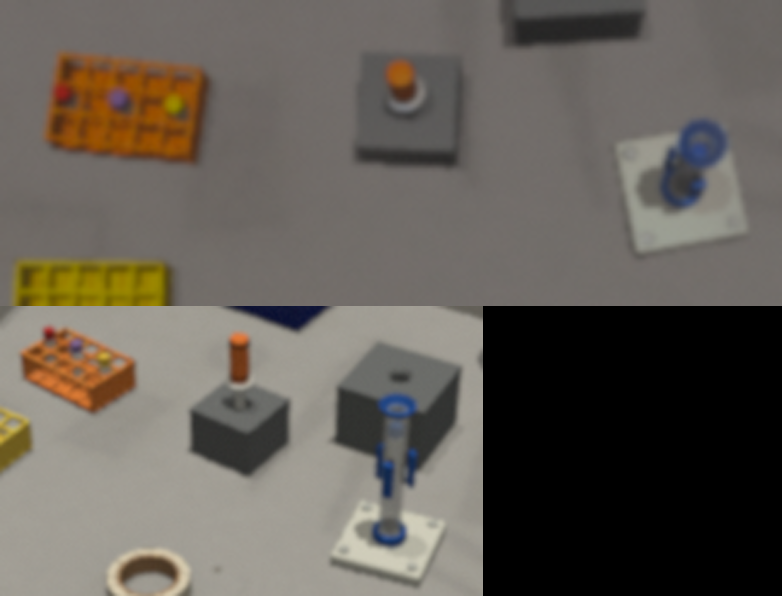

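Run:
```python
from h import *
for n,x,y,z in [("red",62,92,.046),("pur",120,98,.046),("yel",174,104,.046),("rodtop",400,68,.122),("flange",407,96,.074),("mouth",703,143,.15),("rack TL",58,55,.032),("TR",206,68,.032),("BL",48,143,.032),
 ("stand c",410,100,.05),("BR",196,150,.032)]:
    print(n,w("top",170+x/3.4,185+y/3.4,z).round(4))
for n,x,y,z in [("red",50,332,.046),("rodtop",239,340,.122),("mouth",397,405,.15)]:
    print(n,w("scene",200+x*200/483,190+(y-306)*120/290,z).round(4))
```

```text
red [0.5732 0.2473 0.046 ]
pur [0.569  0.2083 0.046 ]
yel [0.5648 0.172  0.046 ]
rodtop [0.5686 0.0154 0.122 ]
flange [0.5628 0.0142 0.074 ]
mouth [ 0.5138 -0.1699  0.15  ]
rack TL [0.6029 0.2553 0.032 ]
TR [0.5935 0.1542 0.032 ]
BL [0.5414 0.2589 0.032 ]
stand c [0.5661 0.0139 0.05  ]
BR [0.5363 0.159  0.032 ]
red [0.5731 0.2432 0.046 ]
rodtop [0.5617 0.011  0.122 ]
mouth [ 0.5121 -0.1717  0.15  ]
```

Both cameras agree to about 5 mm: red vial ≈(0.573,0.246), rod ≈(0.565,0.014), mouth ≈(0.513,-0.171). The rack is yawed by about -0.1. I'm going above the red vial.

Call:
{"method": "arm_command", "body": {"commands": [[[28,-25,-4],-0.1,-1],[[28,-25,-4],-0.1,-1],[[28,-25,-4],-0.1,-1],[[28,-25,-4],-0.1,-1],[[28,-25,-4],-0.1,-1],[[28,-25,-4],-0.1,-1],[[28,-25,-4],-0.1,-1],[[28,-25,-4],-0.1,-1],[[28,-25,-4],-0.1,-1],[[28,-25,-4],-0.1,-1],[[28,-25,-4],-0.1,-1],[[28,-25,-4],-0.1,-1],[[28,-25,-4],-0.1,-1],[[28,-25,-4],-0.08,-1],[[0,0,0],0,-1],[[0,0,0],0,-1]], "newtons": 40}}

```text
clock: 1.7
position: [0.5731, 0.2475, 0.1747]
tool_rot: [-3.141, 0.001, 1.467]
force: [-0.7, 0.7, -0.9]
grip_width: 0.0853
finger_force: 0.0
```

Run:
```python
from h import *
f=save("wrist","pics/w1.png");s=bot.observe();print(s["position"].round(4),s["tool_rot"].round(3),s["qpos"].round(2),f["vertical_fov"],(-f["R"].T@f["t"]).round(3))
```

```text
[0.5726 0.2485 0.1749] [-3.141  0.     1.468] [-0.74  0.61  0.35  1.67 -0.25  0.91 -0.39] 65.70646984690485 [0.579 0.316 0.317]
```

View pics/w1.png

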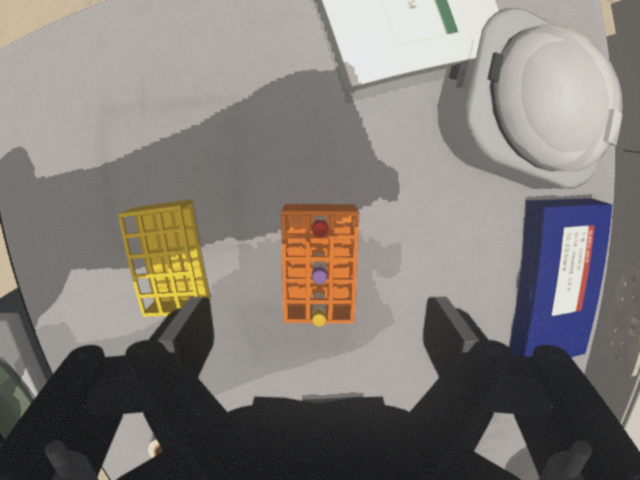

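The wrist view shows the red cap at (320,228), purple at (319,274) and yellow at (318,318). The rack is aligned with the image.

Run:
```python
from h import *
for u,v in[(320,228),(319.5,274),(318.5,318)]: print(w("wrist",u,v,.0465).round(4))
```

```text
[0.5739 0.2494 0.0465]
[0.5697 0.2128 0.0465]
[0.5649 0.1745 0.0465]
```

Call:
{"method": "arm_command", "body": {"commands": [[[1,0,-20],0,-1],[[0,0,-24],0,-1],[[0,0,-24],0,-1],[[0,0,-24],0,-1],[[0,0,-20],0,-1],[[0,0,-16],0,-1],[[0,0,-10],0,-1],[[0,0,0],0,-1],[[0,0,0],0,-1]]}}

```text
clock: 2.65
position: [0.5742, 0.2485, 0.0379]
tool_rot: [3.141, -0.0, 1.468]
force: [-0.4, -0.3, 0.3]
grip_width: 0.0858
finger_force: 0.0
```

Call:
{"method": "arm_command", "body": {"commands": [[[0,0,0],0,0.5],[[0,0,0],0,0.5],[[0,0,0],0,1],[[0,0,0],0,1],[[0,0,0],0,1],[[0,0,0],0,1],[[0,0,0],0,1],[[0,0,0],0,1]]}}

```text
clock: 3.45
position: [0.5741, 0.2483, 0.0375]
tool_rot: [3.141, -0.0, 1.468]
force: [-1.1, 0.2, 5.0]
grip_width: 0.0092
finger_force: 39.3
```

Call:
{"method": "arm_command", "body": {"commands": [[[0,0,5],0,1],[[0,0,10],0,1],[[0,0,20],0,1],[[0,0,20],0,1],[[0,0,20],0,1],[[0,0,20],0,1],[[0,0,20],0,1],[[0,0,20],0,1],[[0,0,20],0,1],[[0,0,10],0,1],[[0,0,0],0,1]]}}

```text
clock: 4.55
position: [0.5745, 0.2484, 0.2038]
tool_rot: [3.14, -0.001, 1.468]
force: [0.4, 0.9, -1.1]
grip_width: 0.0091
finger_force: 39.1
```

Run:
```python
from h import *
f=save("wrist","pics/w2.png")
i=cv2.imread("pics/w2.png")[180:480,120:520];cv2.imwrite("pics/w2c.png",cv2.resize(i,None,fx=2,fy=2))
```

```text
(no output)
```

View pics/w2c.png

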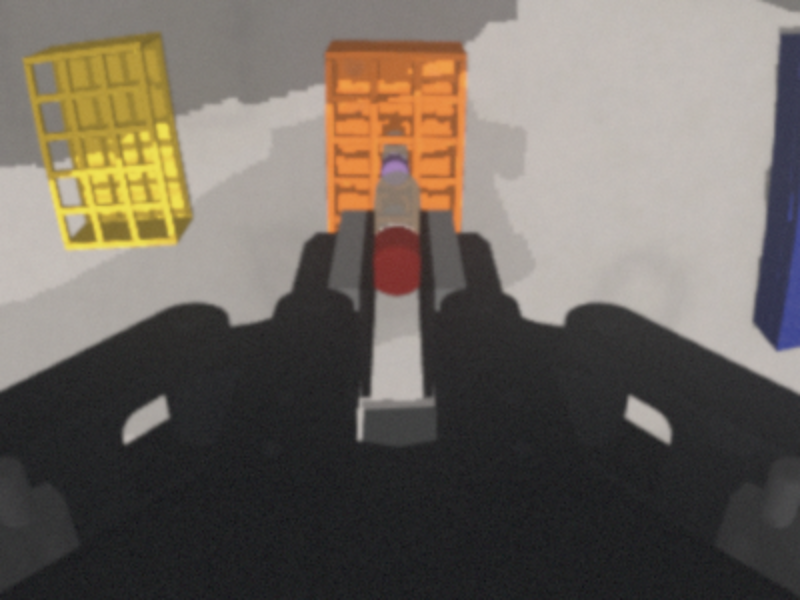

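The red vial is held upright, with the cap at (397,262) in the crop. I'm going just past the tube so the wrist camera can see the mouth.

Call:
{"method": "arm_command", "body": {"commands": [[[-2,-15,10],0,1],[[-4,-34,10],0,1],[[-4,-36,10],0,1],[[-5,-36,0],0,1],[[-5,-36,0],0,1],[[-5,-36,0],0,1],[[-5,-36,0],0,1],[[-5,-36,0],0,1],[[-5,-36,0],0,1],[[-5,-36,0],0,1],[[-5,-36,0],0,1],[[-4,-36,0],0,1],[[-4,-36,0],0,1],[[-4,-26,0],0,1],[[0,-12,0],0,1],[[0,0,0],0,1],[[0,0,0],0,1]]}}

```text
clock: 6.3
position: [0.5119, -0.234, 0.232]
tool_rot: [-3.141, -0.001, 1.468]
force: [-0.4, 0.5, -0.5]
grip_width: 0.009
finger_force: 39.1
```

Run:
```python
from h import *
f=save("wrist","pics/w3.png");s=bot.observe();print(s["position"].round(4),s["force"].round(2),(-f["R"].T@f["t"]).round(3))
i=cv2.imread("pics/w3.png")[120:420,120:520];cv2.imwrite("pics/w3c.png",cv2.resize(i,None,fx=2,fy=2))
```

```text
[ 0.5121 -0.2336  0.232 ] [ 0.58 -0.46  0.15] [ 0.518 -0.166  0.374]
```

View pics/w3c.png

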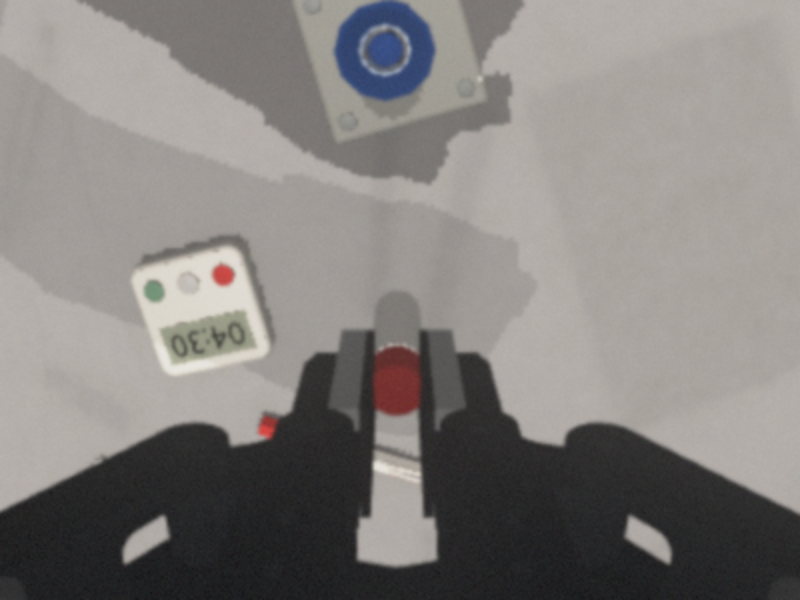

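The mouth rim is centred at crop (385,50), which is raw (312.5,145). The vial's lower end is centred at about crop (397,313).

Run:
```python
from h import *
print(w("wrist",312.5,145,.15).round(4),w("wrist",287.5,145,.15).round(4),w("wrist",337.5,145,.15).round(4))
print("vial bottom",w("wrist",318.5,276.5,.196).round(4),"cap top",w("wrist",318.5,316,.241).round(4))
```

```text
[ 0.5143 -0.1692  0.15  ] [ 0.4995 -0.1675  0.15  ] [ 0.5292 -0.1707  0.15  ]
vial bottom [ 0.5111 -0.2348  0.196 ] cap top [ 0.5111 -0.2344  0.241 ]
```

Call:
{"method": "arm_command", "body": {"commands": [[[1,20,0],0,1],[[1,25,0],0,1],[[1,15,0],0,1],[[0,5,0],0,1],[[0,0,-10],0,1],[[0,0,-15],0,1],[[0,0,-10],0,1],[[0,0,-6],0,1],[[0,0,-5],0,1],[[0,0,-4],0,1],[[0,0,-4],0,1],[[0,0,0],0,1],[[0,0,0],0,1]]}}

```text
clock: 7.65
position: [0.5151, -0.1698, 0.1784]
tool_rot: [3.141, 0.0, 1.468]
force: [0.0, -0.5, 0.3]
grip_width: 0.0093
finger_force: 39.1
```

Call:
{"method": "arm_command", "body": {"commands": [[[0,0,-3],0,1],[[0,0,-2],0,1],[[0,0,0],0,1]]}}

```text
clock: 7.95
position: [0.5149, -0.1697, 0.1731]
tool_rot: [-3.141, -0.0, 1.468]
force: [0.5, 0.1, -0.8]
grip_width: 0.0095
finger_force: 39.1
```

Call:
{"method": "arm_command", "body": {"commands": [[[0,0,-2],0,1],[[0,0,0],0,1]]}}

```text
clock: 8.15
position: [0.515, -0.1697, 0.1711]
tool_rot: [-3.141, -0.0, 1.468]
force: [-0.1, 0.5, 0.3]
grip_width: 0.0092
finger_force: 39.1
```

Call:
{"method": "arm_command", "body": {"commands": [[[0,0,-2],0,1],[[0,0,0],0,1]]}}

```text
clock: 8.35
position: [0.5149, -0.1698, 0.1691]
tool_rot: [-3.141, -0.0, 1.468]
force: [-0.2, -0.4, 0.1]
grip_width: 0.0091
finger_force: 39.1
```

Call:
{"method": "arm_command", "body": {"commands": [[[0,0,-2],0,1],[[0,0,0],0,1]]}}

```text
clock: 8.55
position: [0.5149, -0.1698, 0.1671]
tool_rot: [-3.141, -0.0, 1.468]
force: [0.4, 0.2, 0.1]
grip_width: 0.0092
finger_force: 39.1
```

Call:
{"method": "arm_command", "body": {"commands": [[[0,0,-1],0,1],[[0,0,0],0,1]]}}

```text
clock: 8.75
position: [0.515, -0.1698, 0.1662]
tool_rot: [-3.141, 0.0, 1.468]
force: [0.4, -0.3, -0.5]
grip_width: 0.0088
finger_force: 39.1
```

Call:
{"method": "arm_command", "body": {"commands": [[[0,0,-2],0,1],[[0,0,0],0,1]]}}

```text
clock: 8.95
position: [0.515, -0.1697, 0.1641]
tool_rot: [-3.141, -0.0, 1.468]
force: [0.3, -0.1, -0.3]
grip_width: 0.0089
finger_force: 39.1
```

Call:
{"method": "arm_command", "body": {"commands": [[[0,0,-2],0,1],[[0,0,0],0,1]]}}

```text
clock: 9.15
position: [0.515, -0.1698, 0.1621]
tool_rot: [-3.141, -0.0, 1.468]
force: [0.9, -0.3, 0.2]
grip_width: 0.0094
finger_force: 39.1
```

Call:
{"method": "arm_command", "body": {"commands": [[[0,0,-1],0,1],[[0,0,0],0,1]]}}

```text
clock: 9.35
position: [0.515, -0.1698, 0.1612]
tool_rot: [-3.141, -0.0, 1.468]
force: [0.3, 0.2, -0.5]
grip_width: 0.0092
finger_force: 39.1
```

Call:
{"method": "arm_command", "body": {"commands": [[[0,0,-1],0,1],[[0,0,0],0,1]]}}

```text
clock: 9.55
position: [0.515, -0.1698, 0.1602]
tool_rot: [-3.142, -0.0, 1.468]
force: [0.5, -0.4, 0.4]
grip_width: 0.0091
finger_force: 39.1
```

Run:
```python
from h import *
a=save("wrist","pics/w4.png")["image"];b=save("scene","pics/s4.png")["image"]
o=np.hstack([cv2.resize(a[200:400,220:420],(400,400)),cv2.resize(b[200:300,310:410],(400,400),interpolation=cv2.INTER_CUBIC)])
cv2.imwrite("pics/c4.png",o[:,:,::-1])
```

```text
(no output)
```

View pics/c4.png

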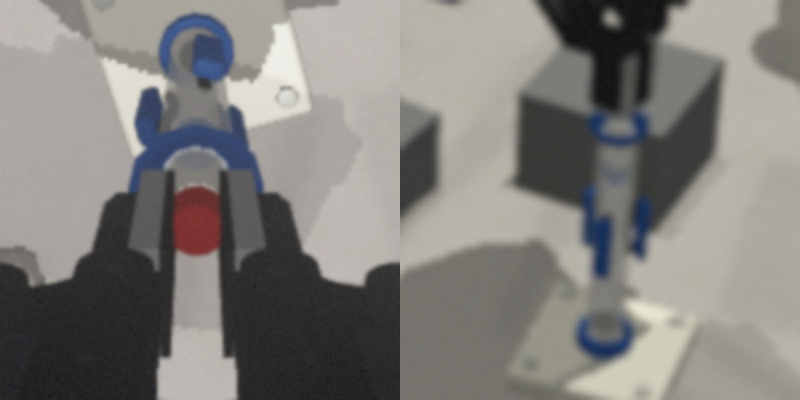

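The vial is inside the funnel, centred, and essentially down on the blue cap (seen at crop (615,175)). I'm releasing it and rising.

Call:
{"method": "arm_command", "body": {"commands": [[[0,0,0],0,0.7],[[0,0,0],0,0.6],[[0,0,0],0,0.4],[[0,0,0],0,0.2],[[0,0,0],0,0],[[0,0,15],0,0],[[0,0,20],0,0],[[0,0,20],0,0],[[0,0,0],0,0]]}}

```text
clock: 10.55
position: [0.516, -0.1702, 0.2174]
tool_rot: [3.138, 0.0, 1.468]
force: [0.5, -0.6, 0.3]
grip_width: 0.0427
finger_force: 0.0
```

Run:
```python
from h import *
a=save("top","pics/t5.png")["image"];b=save("scene","pics/s5.png")["image"]
o=np.hstack([cv2.resize(a[200:270,340:410],(400,400),interpolation=cv2.INTER_CUBIC),cv2.resize(b[200:300,310:410],(400,400),interpolation=cv2.INTER_CUBIC)])
cv2.imwrite("pics/c5.png",o[:,:,::-1])
```

```text
(no output)
```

View pics/c5.png

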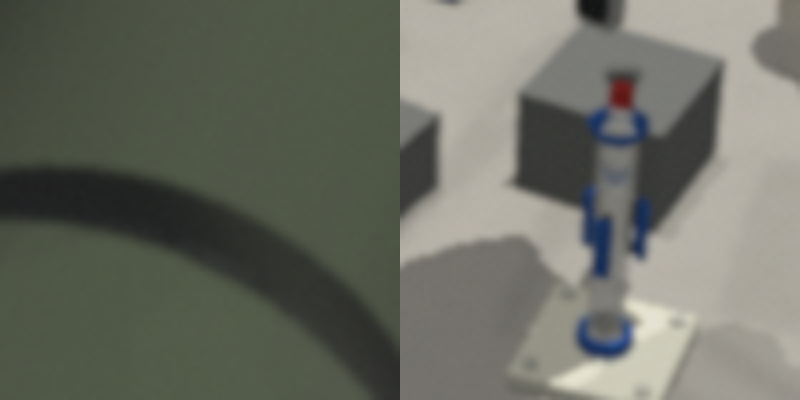

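The red vial stands upright in the tube, cap up at crop (622,92). Next is a close look at the rod.

Call:
{"method": "arm_command", "body": {"commands": [[[6,15,8],0,-0.5],[[12,30,8],0,-0.5],[[12,30,8],0,-0.5],[[12,25,8],0,-0.5],[[7,15,8],0,-0.5],[[0,0,0],0,-0.5],[[0,0,0],0,-0.5]], "newtons": 80}}

```text
clock: 11.35
position: [0.5635, -0.0551, 0.2544]
tool_rot: [-3.14, 0.0, 1.468]
force: [-0.3, -0.1, -0.3]
grip_width: 0.0639
finger_force: 0.0
```

Run:
```python
from h import *
f=save("wrist","pics/w6.png");s=bot.observe();print(s["position"].round(4),s["force"].round(2),s["qpos"].round(2))
i=cv2.imread("pics/w6.png")[120:360,180:460];cv2.imwrite("pics/w6c.png",cv2.resize(i,None,fx=2.5,fy=2.5,interpolation=cv2.INTER_CUBIC))
```

```text
[ 0.5633 -0.0556  0.2545] [-0.15 -0.85  0.25] [-0.32  0.43  0.44  1.75 -0.21  1.01  0.09]
```

View pics/w6c.png

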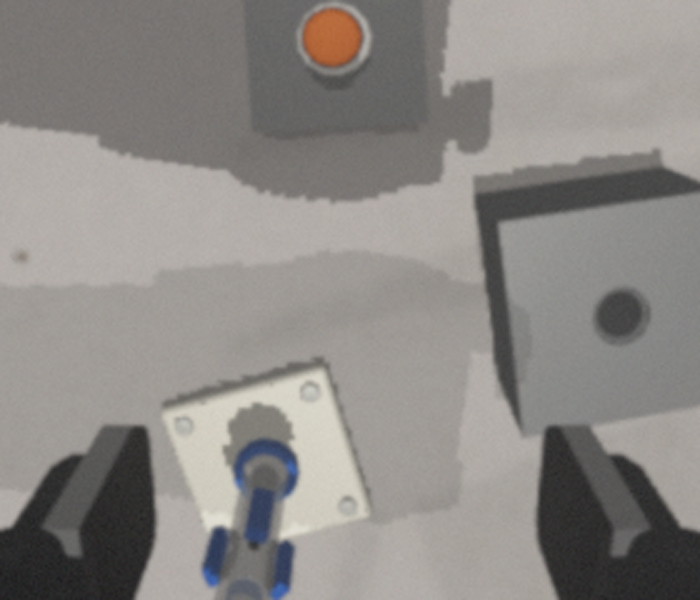

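The rod's top is centred at crop (332,37), which is raw (312.8,134.8). The flange ring is nearly concentric at (334,39).

Run:
```python
from h import *
for u,v,z in[(312.8,134.8,.122),(313.6,135.5,.076)]: print(w("wrist",u,v,z).round(4))
```

```text
[0.5661 0.0163 0.122 ]
[0.5661 0.0161 0.076 ]
```

Call:
{"method": "arm_command", "body": {"commands": [[[0.5,20,0],0,-0.5],[[1,30,0],0,-0.5],[[1,17,0],0,-0.5],[[0,4.5,-15],0,-0.5],[[0,0,-25],0,-0.5],[[0,0,-25],0,-0.5],[[0,0,-25],0,-0.5],[[0,0,-25],0,-0.5],[[0,0,-25],0,-0.5],[[0,0,-18],0,-0.5],[[0,0,-10],0,-0.5],[[0,0,-5.5],0,-0.5],[[0,0,0],0,-0.5],[[0,0,0],0,-0.5]]}}

```text
clock: 12.8
position: [0.5668, 0.0165, 0.0824]
tool_rot: [3.141, -0.0, 1.467]
force: [-0.3, 0.3, 0.3]
grip_width: 0.0639
finger_force: 0.0
```

Call:
{"method": "arm_command", "body": {"commands": [[[0,0,0],0,0.3],[[0,0,0],0,0.3],[[0,0,0],0,1],[[0,0,0],0,1],[[0,0,0],0,1],[[0,0,0],0,1],[[0,0,0],0,1],[[0,0,0],0,1]]}}

```text
clock: 13.6
position: [0.5668, 0.0167, 0.0822]
tool_rot: [3.141, -0.0, 1.468]
force: [-0.6, 0.0, 7.1]
grip_width: 0.0162
finger_force: 77.8
```

Call:
{"method": "arm_command", "body": {"commands": [[[0,0,8],0,1],[[0,0,18],0,1],[[0,0,25],0,1],[[0,0,25],0,1],[[0,0,25],0,1],[[0,0,25],0,1],[[0,0,25],0,1],[[0,0,25],0,1],[[0,0,9],0,1],[[-4,-15,0],0,1],[[-8,-28,0],0,1],[[-9,-33,0],0,1],[[-9,-33,0],0,1],[[-9,-33,0],0,1],[[-8,-28,0],0,1],[[-5,-16,0],0,1],[[0,0,0],0,1],[[0,0,0],0,1]]}}

```text
clock: 15.4
position: [0.5139, -0.1695, 0.2661]
tool_rot: [-3.14, -0.0, 1.467]
force: [-0.3, 0.6, -2.0]
grip_width: 0.0162
finger_force: 78.0
```

Run:
```python
from h import *
a=save("wrist","pics/w7.png")["image"];b=save("scene","pics/s7.png")["image"];s=bot.observe();print(s["position"].round(4),s["force"].round(2))
o=np.hstack([cv2.resize(a[180:380,220:420],(400,400),interpolation=cv2.INTER_CUBIC),cv2.resize(b[160:260,310:410],(400,400),interpolation=cv2.INTER_CUBIC)])
cv2.imwrite("pics/c7.png",o[:,:,::-1])
```

```text
[ 0.5145 -0.1686  0.2663] [-0.86 -0.17  0.28]
```

View pics/c7.png

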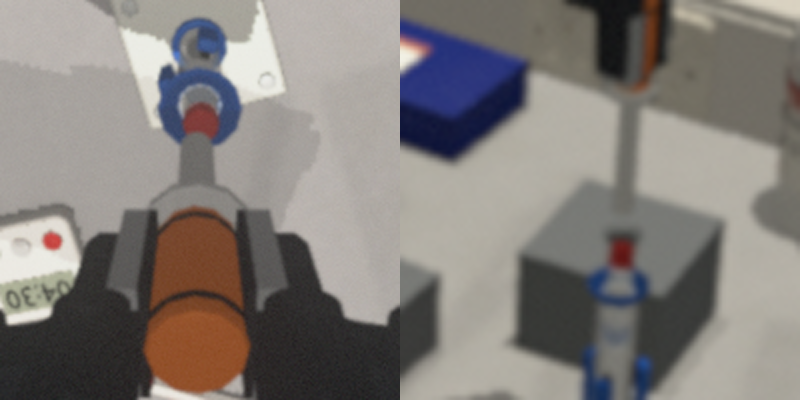

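The rod is over the red cap. The tip is centred at about crop (197,148) and the cap at about (200,121).

Run:
```python
from h import *
print("tip",w("wrist",220+197/2,180+148/2,.192).round(4),"cap",w("wrist",220+200/2,180+121/2,.171).round(4),"rim",w("wrist",220+200/2,180+108/2,.150).round(4))
```

```text
tip [ 0.5131 -0.1703  0.192 ] cap [ 0.5144 -0.1678  0.171 ] rim [ 0.5144 -0.1689  0.15  ]
```

Call:
{"method": "arm_command", "body": {"commands": [[[1,1.5,0],0,1],[[0,0,-6],0,1],[[0,0,-6],0,1],[[0,0,-4],0,1],[[0,0,0],0,1],[[0,0,0],0,1]]}}

```text
clock: 16.1
position: [0.5155, -0.1679, 0.2507]
tool_rot: [-3.141, 0.0, 1.468]
force: [-0.4, -0.2, 1.2]
grip_width: 0.0161
finger_force: 78.0
```

Call:
{"method": "arm_command", "body": {"commands": [[[0,0,-2],0,1],[[0,0,-2],0,1],[[0,0,-2],0,1],[[0,0,0],0,1]]}}

```text
clock: 16.5
position: [0.5155, -0.1678, 0.2446]
tool_rot: [-3.141, 0.0, 1.468]
force: [-0.4, 0.5, -1.9]
grip_width: 0.0161
finger_force: 78.0
```

Call:
{"method": "arm_command", "body": {"commands": [[[0,0,-2],0,1],[[0,0,-2],0,1],[[0,0,0],0,1]]}}

```text
clock: 16.8
position: [0.5154, -0.1678, 0.2406]
tool_rot: [-3.141, -0.0, 1.468]
force: [0.3, 0.2, -1.0]
grip_width: 0.0163
finger_force: 78.0
```

Call:
{"method": "arm_command", "body": {"commands": [[[0,0,-2],0,1],[[0,0,-2],0,1],[[0,0,0],0,1]]}}

```text
clock: 17.1
position: [0.5153, -0.1678, 0.2365]
tool_rot: [-3.141, -0.0, 1.468]
force: [0.2, 0.1, -0.6]
grip_width: 0.0161
finger_force: 78.0
```

Call:
{"method": "arm_command", "body": {"commands": [[[0,0,-2],0,1],[[0,0,-2],0,1],[[0,0,0],0,1]]}}

```text
clock: 17.4
position: [0.5154, -0.1677, 0.2325]
tool_rot: [-3.141, -0.0, 1.468]
force: [0.1, 0.3, -0.7]
grip_width: 0.0164
finger_force: 78.0
```

My ten pictures are used, so I'll check the red cap numerically: its centroid in the scene image before and now.

```bash
cat >> h.py <<'E'
def red(im,box=(345,190,390,270)):
    x0,y0,x1,y1=box; h=cv2.cvtColor(im,cv2.COLOR_BGR2HSV)[y0:y1,x0:x1].astype(int)
    m=((h[...,0]<6)|(h[...,0]>172))&(h[...,1]>110)&(h[...,2]>40)
    v,u=np.nonzero(m)
    return (len(u),)+((u.mean()+x0,v.mean()+y0,v.min()+y0,v.max()+y0) if len(u) else ())
E
python3 - <<'E'
from h import *
save("scene","pics/s8.png")
for n in("s5","s7","s8"): print(n,red(cv2.imread(f"pics/{n}.png")))
f=np.load('cal_scene.npz');fl=240/np.tan(np.radians(f["vertical_fov"])/2)
for z in(.12,.15,.158,.165,.17,.175):
    c=f["R"]@np.array([.515,-.169,z])+f["t"];print(z,(fl*c[:2]/c[2]+[f["cx"],f["cy"]]).round(1))
E
```

```text
s5 (30, np.float64(365.03333333333336), np.float64(222.9), np.int64(220), np.int64(226))
s7 (30, np.float64(365.03333333333336), np.float64(222.9), np.int64(220), np.int64(226))
s8 (17, np.float64(365.29411764705884), np.float64(229.58823529411765), np.int64(228), np.int64(231))
0.12 [363.  242.4]
0.15 [363.9 229.8]
0.158 [364.1 226.4]
0.165 [364.3 223.3]
0.17 [364.4 221.2]
0.175 [364.6 219. ]
```

The cap has moved down about 13 mm with the rod, with slight drag. Continuing.

Call:
{"method": "arm_command", "body": {"commands": [[[0,0,-2],0,1],[[0,0,-2],0,1],[[0,0,-2],0,1],[[0,0,-2],0,1],[[0,0,-2],0,1]]}}

```text
clock: 17.95
position: [0.5156, -0.1678, 0.2229]
tool_rot: [3.141, -0.0, 1.468]
force: [-0.7, 0.6, 6.4]
grip_width: 0.0161
finger_force: 78.1
```

Call:
{"method": "arm_command", "body": {"commands": [[[0,0,-2],0,1],[[0,0,-2],0,1],[[0,0,-2],0,1],[[0,0,-2],0,1],[[0,0,-2],0,1]]}}

```text
clock: 18.45
position: [0.5155, -0.1678, 0.2128]
tool_rot: [3.141, -0.0, 1.468]
force: [-1.5, 1.5, 4.8]
grip_width: 0.0162
finger_force: 78.1
```

Call:
{"method": "arm_command", "body": {"commands": [[[0,0,-1],0,1],[[0,0,-1],0,1],[[0,0,-1],0,1]]}}

```text
clock: 18.75
position: [0.5156, -0.1678, 0.2099]
tool_rot: [3.141, -0.0, 1.468]
force: [-0.9, 0.5, 6.0]
grip_width: 0.0162
finger_force: 78.1
```

Call:
{"method": "arm_command", "body": {"commands": [[[0,0,-1],0,1],[[0,0,-1],0,1]]}}

```text
clock: 18.95
position: [0.5155, -0.1678, 0.2078]
tool_rot: [3.142, -0.0, 1.468]
force: [-2.1, 0.2, 6.3]
grip_width: 0.0161
finger_force: 78.1
```

Call:
{"method": "arm_command", "body": {"commands": [[[0,0,-1],0,1],[[0,0,-1],0,1]]}}

```text
clock: 19.15
position: [0.5155, -0.1678, 0.2059]
tool_rot: [3.142, -0.0, 1.468]
force: [-1.0, 1.3, 5.6]
grip_width: 0.0162
finger_force: 78.1
```

Call:
{"method": "arm_command", "body": {"commands": [[[0,0,-0.8],0,1],[[0,0,-0.7],0,1]]}}

```text
clock: 19.35
position: [0.5156, -0.1678, 0.2043]
tool_rot: [3.142, -0.0, 1.468]
force: [-1.7, 1.5, 4.8]
grip_width: 0.0161
finger_force: 78.1
```

Call:
{"method": "arm_command", "body": {"commands": [[[0,0,-0.8],0,1],[[0,0,-0.7],0,1]]}}

```text
clock: 19.55
position: [0.5155, -0.1678, 0.2028]
tool_rot: [3.142, -0.0, 1.468]
force: [-1.3, 0.4, 4.1]
grip_width: 0.0161
finger_force: 78.1
```

Call:
{"method": "arm_command", "body": {"commands": [[[0,0,-1],0,1]]}}

```text
clock: 19.65
position: [0.5155, -0.1678, 0.2018]
tool_rot: [3.142, -0.0, 1.468]
force: [-1.2, 1.7, 5.5]
grip_width: 0.0163
finger_force: 78.1
```

Call:
{"method": "arm_command", "body": {"commands": [[[0,0,-1],0,1]]}}

```text
clock: 19.75
position: [0.5155, -0.1678, 0.2009]
tool_rot: [3.141, -0.0, 1.468]
force: [-2.2, -0.1, 5.8]
grip_width: 0.0166
finger_force: 78.1
```

Call:
{"method": "arm_command", "body": {"commands": [[[0,0,-1],0,1]]}}

```text
clock: 19.85
position: [0.5156, -0.1678, 0.1998]
tool_rot: [3.142, -0.0, 1.468]
force: [-2.5, 0.4, 4.9]
grip_width: 0.016
finger_force: 78.1
```

Call:
{"method": "arm_command", "body": {"commands": [[[0,0,-1],0,1]]}}

```text
clock: 19.95
position: [0.5156, -0.1678, 0.1989]
tool_rot: [3.141, -0.0, 1.468]
force: [-1.6, 1.4, 5.5]
grip_width: 0.0163
finger_force: 78.1
```

Call:
{"method": "arm_command", "body": {"commands": [[[0,0,-0.8],0,1]]}}

```text
clock: 20.05
position: [0.5155, -0.1678, 0.198]
tool_rot: [3.142, -0.0, 1.468]
force: [-0.6, 0.7, 4.5]
grip_width: 0.0162
finger_force: 78.1
```

Call:
{"method": "arm_command", "body": {"commands": [[[0,0,-0.8],0,1],[[0,0,-0.8],0,1]]}}

```text
clock: 20.25
position: [0.5155, -0.1678, 0.1964]
tool_rot: [3.142, -0.0, 1.468]
force: [-0.8, 0.0, 5.0]
grip_width: 0.0161
finger_force: 78.1
```

Call:
{"method": "arm_command", "body": {"commands": [[[0,0,-0.8],0,1],[[0,0,-0.8],0,1]]}}

```text
clock: 20.45
position: [0.5155, -0.1678, 0.1948]
tool_rot: [3.142, -0.0, 1.468]
force: [-0.6, 0.3, 5.0]
grip_width: 0.016
finger_force: 78.1
```

Call:
{"method": "arm_command", "body": {"commands": [[[0,0,-0.8],0,1],[[0,0,-0.8],0,1]]}}

```text
clock: 20.65
position: [0.5155, -0.1678, 0.1932]
tool_rot: [3.142, -0.0, 1.468]
force: [-0.6, 0.5, 5.8]
grip_width: 0.0164
finger_force: 78.1
```

Call:
{"method": "arm_command", "body": {"commands": [[[0,0,-0.8],0,1],[[0,0,-0.8],0,1]]}}

```text
clock: 20.85
position: [0.5156, -0.1678, 0.1918]
tool_rot: [3.141, -0.0, 1.468]
force: [-3.2, 0.8, 10.6]
grip_width: 0.0161
finger_force: 79.0
```

Call:
{"method": "arm_command", "body": {"commands": [[[0,0,0],0,1]]}}

```text
clock: 20.95
position: [0.5156, -0.1678, 0.1917]
tool_rot: [3.141, -0.0, 1.468]
force: [-1.8, 1.0, 6.2]
grip_width: 0.0161
finger_force: 78.8
```

Call:
{"method": "arm_command", "body": {"commands": [[[0,0,-0.8],0,1],[[0,0,0],0,1]]}}

```text
clock: 21.15
position: [0.5157, -0.1678, 0.1912]
tool_rot: [3.141, -0.0, 1.468]
force: [-2.0, 1.4, 11.3]
grip_width: 0.0162
finger_force: 79.2
```

Call:
{"method": "arm_command", "body": {"commands": [[[0,0,0],0,1]]}}

```text
clock: 21.25
position: [0.5157, -0.1678, 0.1912]
tool_rot: [3.141, -0.0, 1.468]
force: [-2.8, 0.8, 10.3]
grip_width: 0.0163
finger_force: 79.2
```

Call:
{"method": "arm_command", "body": {"commands": [[[0,0,-0.1],0,1],[[0,0,0],0,1],[[0,0,0],0,1]]}}

```text
clock: 21.55
position: [0.5157, -0.1678, 0.1911]
tool_rot: [3.141, -0.0, 1.468]
force: [-2.1, 0.8, 11.7]
grip_width: 0.0161
finger_force: 79.2
```

Call:
{"method": "arm_command", "body": {"commands": [[[0,0,0],0,1],[[0,0,0],0,1]]}}

```text
clock: 21.75
position: [0.5157, -0.1678, 0.1911]
tool_rot: [3.141, -0.0, 1.468]
force: [-2.6, 1.1, 12.7]
grip_width: 0.0165
finger_force: 79.2
```

Call:
{"method": "arm_command", "body": {"commands": [[[0,0,0],0,1],[[0,0,0],0,1]]}}

```text
clock: 21.95
position: [0.5157, -0.1678, 0.1911]
tool_rot: [3.141, -0.0, 1.468]
force: [-1.4, 1.0, 12.0]
grip_width: 0.0165
finger_force: 79.2
```

Firmly bottomed, with the stack top about 33 mm below the mouth and ~12 N held for over 0.5 s. Withdrawing and going back to the stand.

Call:
{"method": "arm_command", "body": {"commands": [[[-0.2,0,4],0,1],[[0,0,8],0,1],[[0,0,14],0,1],[[0,0,18],0,1],[[0,0,14],0,1],[[0,0,4],0,1],[[0,0,0],0,1],[[4,15,0],0,1],[[8,28,0],0,1],[[9,33,0],0,1],[[9,33,0],0,1],[[9,33,0],0,1],[[8,28,0],0,1],[[4,14.5,0],0,1],[[0,0,0],0,1],[[0,0,0],0,1],[[0,0,0],0,1]]}}

```text
clock: 23.65
position: [0.566, 0.0152, 0.2526]
tool_rot: [-3.141, 0.001, 1.466]
force: [-0.4, 0.1, 0.4]
grip_width: 0.0159
finger_force: 78.0
```

Run:
```python
from h import *
save("scene","pics/s9.png"); a=cv2.imread("pics/s9.png"); print(red(a)); print(bot.observe()["position"].round(4))
f=np.load('cal_scene.npz');fl=240/np.tan(np.radians(f["vertical_fov"])/2)
for z in(.105,.11,.117):
    c=f["R"]@np.array([.515,-.169,z])+f["t"];print(z,(fl*c[:2]/c[2]+[f["cx"],f["cy"]]).round(1))
```

```text
(0,)
[0.5661 0.0153 0.2527]
0.105 [362.6 248.6]
0.11 [362.8 246.6]
0.117 [363.  243.7]
```

Run:
```python
from h import *
a=cv2.imread("pics/s9.png").astype(int); b=cv2.imread("pics/s5.png").astype(int)
for v in range(216,264,2): print(v,a[v,361:368].mean(0).round(), b[v,361:368].mean(0).round())
```

```text
216 [104. 107. 106.] [109. 113. 112.]
218 [74. 77. 76.] [78. 81. 81.]
220 [71. 73. 73.] [57. 59. 89.]
222 [107. 111. 110.] [ 51.  54. 105.]
224 [115. 117. 116.] [ 47.  49. 101.]
226 [130. 100.  86.] [ 69.  66. 100.]
228 [144.  79.  39.] [108. 100. 100.]
230 [145.  96.  70.] [117. 112. 109.]
232 [124. 106.  96.] [118. 117. 115.]
234 [132.  87.  62.] [98. 75. 62.]
236 [99. 81. 73.] [96. 85. 79.]
238 [103. 107. 108.] [112. 117. 117.]
240 [103. 108. 109.] [112. 115. 116.]
242 [ 98. 103. 118.] [106. 104. 101.]
244 [ 88.  93. 124.] [105. 100.  95.]
246 [ 85.  90. 109.] [112. 113. 111.]
248 [ 90.  95. 110.] [113. 119. 120.]
250 [106. 111. 115.] [110. 116. 117.]
252 [101. 106. 107.] [106. 112. 112.]
254 [101.  95.  92.] [96. 96. 95.]
256 [108.  93.  85.] [100.  92.  86.]
258 [97. 89. 83.] [100.  92.  87.]
260 [95. 87. 82.] [100.  92.  88.]
262 [97. 89. 84.] [101.  95.  91.]
```

Call:
{"method": "arm_command", "body": {"commands": [[[0.7,1.4,-20],0,1],[[0,0,-30],0,1],[[0,0,-30],0,1],[[0,0,-20],0,1],[[0,0,-10],0,1],[[0,0,-5],0,1],[[0,0,0],0,1],[[0,0,0],0,1]]}}

```text
clock: 24.5
position: [0.5675, 0.0179, 0.1386]
tool_rot: [3.14, -0.0, 1.467]
force: [-0.6, -0.4, 0.9]
grip_width: 0.016
finger_force: 78.0
```

The red cap is seen through the tube at rows 242–249, so the stack stayed down. Now inserting the rod.

Call:
{"method": "arm_command", "body": {"commands": [[[-0.7,-1.2,0],0,1],[[0,0,-5],0,1],[[0,0,-7],0,1],[[0,0,-6],0,1],[[0,0,0],0,1]]}}

```text
clock: 25.0
position: [0.5658, 0.0169, 0.1186]
tool_rot: [-3.14, 0.0, 1.468]
force: [-0.3, 0.5, -0.6]
grip_width: 0.0163
finger_force: 78.0
```

Call:
{"method": "arm_command", "body": {"commands": [[[0,0,-5],0,1],[[0,0,-5],0,1],[[0,0,0],0,1]]}}

```text
clock: 25.3
position: [0.566, 0.0169, 0.109]
tool_rot: [-3.141, 0.0, 1.468]
force: [-0.3, 0.2, -0.7]
grip_width: 0.016
finger_force: 78.0
```

Call:
{"method": "arm_command", "body": {"commands": [[[0.3,0,-6],0,1],[[0.3,0,-8],0,1],[[0,0,-6],0,1],[[0,0,-3],0,1],[[0,0,0],0,1]]}}

```text
clock: 25.8
position: [0.5666, 0.0168, 0.0861]
tool_rot: [-3.141, 0.0, 1.468]
force: [-0.4, 0.4, -1.3]
grip_width: 0.0159
finger_force: 78.0
```

Call:
{"method": "arm_command", "body": {"commands": [[[0,0,-1.5],0,1],[[0,0,-1.5],0,1],[[0,0,0],0,1]]}}

```text
clock: 26.1
position: [0.5669, 0.0169, 0.0836]
tool_rot: [-3.142, -0.0, 1.468]
force: [0.5, -0.7, -0.3]
grip_width: 0.016
finger_force: 78.0
```

Call:
{"method": "arm_command", "body": {"commands": [[[0,0,-1],0,1],[[0,0,0],0,1]]}}

```text
clock: 26.3
position: [0.5669, 0.0169, 0.0827]
tool_rot: [-3.142, -0.0, 1.468]
force: [-0.5, -0.8, -1.2]
grip_width: 0.0158
finger_force: 78.0
```

Call:
{"method": "arm_command", "body": {"commands": [[[0,0,0],0,0.6],[[0,0,0],0,0.4],[[0,0,0],0,0],[[0,0,0],0,-0.4],[[0,0,0],0,-0.5],[[0,0,0],0,-0.5],[[0,0,0],0,-0.5]]}}

```text
clock: 27.0
position: [0.5669, 0.0169, 0.0827]
tool_rot: [-3.142, 0.0, 1.468]
force: [-0.3, 0.3, 0.4]
grip_width: 0.0642
finger_force: 0.0
```

Call:
{"method": "arm_command", "body": {"commands": [[[0,0,10],0,-0.5],[[0,0,20],0,-0.5],[[0,0,25],0,-0.5],[[0,0,25],0,-0.5],[[0,0,25],0,-0.5],[[0,0,25],0,-0.5],[[0,0,25],0,-0.5],[[0,-20,17],0,-0.5],[[-1,-30,0],0,-0.5],[[-2,-21,0],0,-0.5],[[0,0,0],0,-0.5],[[0,0,0],0,-0.5]]}}

```text
clock: 28.2
position: [0.5638, -0.0542, 0.2552]
tool_rot: [3.141, -0.0, 1.467]
force: [-0.6, 0.3, 0.5]
grip_width: 0.064
finger_force: 0.0
```

Run:
```python
from h import *
save("wrist","pics/w10.png");save("scene","pics/s10.png");s=bot.observe();print(s["position"].round(4))
def org(p,box):
    x0,y0,x1,y1=box;h=cv2.cvtColor(cv2.imread(p),cv2.COLOR_BGR2HSV)[y0:y1,x0:x1].astype(int)
    v,u=np.nonzero((h[...,0]>5)&(h[...,0]<16)&(h[...,1]>150)&(h[...,2]>60));return len(u),u.mean()+x0,v.mean()+y0,v.min()+y0,v.max()+y0
for p in("w6","w10"):
    print(p,org(f"pics/{p}.png",(290,110,340,170)))
r=org("pics/w10.png",(290,110,340,170)); print(w("wrist",r[1],r[2],.122).round(4))
for p in("scene","s10"): print(p,org(f"pics/{p}.png",(285,195,315,235)))
```

```text
[ 0.564  -0.0532  0.2549]
w6 (375, np.float64(312.376), np.float64(134.62933333333334), np.int64(124), np.int64(145))
w10 (373, np.float64(312.0563002680965), np.float64(135.90616621983915), np.int64(125), np.int64(146))
[0.566  0.0166 0.122 ]
scene (110, np.float64(298.54545454545456), np.float64(210.84545454545454), np.int64(202), np.int64(220))
s10 (109, np.float64(298.5229357798165), np.float64(210.92660550458714), np.int64(202), np.int64(220))
```

The rod is back where it stood, upright in its stand, and the gripper is clear. Handing in.

```bash
python3 -c "
from h import *
print(ticket.job_done())"
```

```text
the job is handed in; nothing more can be done
None
```

The job is handed in: the red vial sits on the blue one, both packed onto the buffer with the top about 33 mm below the mouth, and the rod is back in its grey stand. I held about 11–12 N there for more than half a second; the highest reading was 12.7 N, and it finished at about 28 s.

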